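Seat the fixture plate on its locating pins and latch it

TASK

The aluminium fixture plate with the V block is lying askew on top of the two locating pins of its steel base. Nudge it sideways with the fingertips, without picking it up, until its hole and its slot drop over the pins and it lies flat on the base. Then push the swing latch round with a fingertip until it is fully home across the end of the plate; leave the other things on the bench where they are.

Things in the scene. Friction and masses are not known exactly. Their poses are not given: they have to be found in the camera images.
- base: Dark steel base, fixed to the bench. Origin on its underside, below the middle of the seated plate; x to its rear (away from the robot), y left, z up. Flat top 20 mm above the origin, x -115 to 95, y -140 to 100 mm. Round the plate its top is bare except at the right end: latch post (19 mm wide) and a 6 mm stop dowel, 40 mm high over the bench, at (-17.5, -111) mm.
- plate: Loose aluminium plate 150 (x) x 160 (y) x 12 mm, 0.7 to 1 kg. Origin: centre of its underside, axes as the base's; seated it is at (0, 0, 20) mm in the base's frame. At the start it rests on the pin tips and its front edge: rear 11 to 13 mm high, leaning 4 to 5 degrees to the robot, 16 to 30 mm too near the robot, up to 22 mm off sideways and 0.1 rad askew. A push of 3 to 8 N slides it.
- vee_top (a point): Centre of the top of the V block fixed on the plate (50 x 60 x 40 mm), 52 mm above the plate's underside, at (-43, 0, 52) mm in the plate's frame. With the two small clamps beside it it covers x -68 to -18, y -49 to 49 mm.
- plate_hole (a point): Round hole (14 mm diameter, through) in the plate for the left pin, at (30, 60, 0) mm in the plate's frame, at the underside.
- plate_slot (a point): Slot (14 mm in x, 24 mm long in y, through) in the plate for the right pin, centre at (30, -60, 0) mm in the plate's frame, at the underside.
- pin_round (a point): Foot, at the base's top, of the left locating pin (the round hole's), at (30, 60, 20) mm in the base's frame. Pin 12 mm in diameter, 10 mm tall, with a tapered bullet nose 4 mm wide at the tip.
- pin_slot (a point): Foot of the right pin (the slot's), of the same shape, at (30, -60, 20) mm in the base's frame.
- latch (a joint): Swing latch: flat steel bar 18 mm wide, 8 mm thick, on an upright screw at the base's right end. In rad: 0 points to the base's +x (rear), growing anticlockwise from above; 1.571 = fully home against its stop, across the plate's right end, pointing to +y; -0.35 the other stop. 1 to 2 N at the knob moves it, and it stays where it is left. Starts at -0.35 to 0.05.
- latch_pivot (a point): Axis of the latch's screw at the bar's underside, 34 mm over the bench, at (-5, -115, 34) mm in the base's frame. The bar passes 2 mm over the seated plate; a plate still up on its pins is in its way.
- latch_knob (a point): Middle of the black plastic knob (upright, 14 mm diameter, from 45 to 66 mm over the bench) on the latch's free end, 62 mm from the pivot axis; this point is 54 mm over the bench.
- block: Bystander: milled aluminium block 45 x 60 x 32 mm with two bores, left of the base. Origin at the centre of its underside.
- bolt: Bystander: hexagon bolt standing on its head, 21 mm wide, 54 mm high, left of the base. Origin at the centre of its underside.
- collet: Bystander: steel collet standing on its nose, 29 mm diameter, 32 mm high, behind the base. Origin at the centre of its underside.

How it is judged:
On the way, in this order (a step that is already met when the one before it is completed fails the run):
1. the plate has dropped over both pins and lies flat on the base (horizontal distance between plate_hole and pin_round below 0.004 m and z of each of plate_hole, plate_slot in the frame of base below 0.0225 m and angle between the x axis of plate and the x axis of base, either way round below 0.06 rad and angle between plate's own z axis and vertical below 0.03 rad), for 0.2 s.
2. the latch is home across the end of the seated plate (all of step 1 and value of joint latch above 1.45 rad), for 0.2 s.
At the end, for the whole second after the job is handed in: The plate lies flat on the base over both pins (hole within 4 mm of its pin, both holes' undersides within 2.5 mm of the base's top, tilt under 0.03 rad), the latch has been swung home (within 0.12 rad of its stop), everything is at rest and the collet and bolt still stand (all of step 2 and linear speed of plate below 0.02 m/s and velocity of joint latch between -0.1 and 0.1 rad/s and angle between each of collet, bolt's own z axis and vertical below 0.2 rad); the robot touches nothing.
It fails at once if the plate is picked up: its middle rises more than 11 mm over the base's top, or it is held clear of base and pins, or it tips by more than 0.2 rad (z of plate in the frame of base above 0.031 m or (z of plate in the frame of base above 0.027 m and contact force between plate and base below 0.05 N) or angle between plate's own z axis and vertical above 0.2 rad).
It fails at once if a bystander (block, bolt or collet) is moved by more than 20 mm (distance of any of block, bolt, collet from where it was at the start of the episode above 0.02 m).
It also fails if it takes over 67 s, if anything falls off the work surface, if the arm or the gripper's body presses on something with over 40 N, if the wrist force passes 120 N, or if a joint passes its speed limit or range.

ROBOT

A 6-joint arm with a two-finger parallel gripper is mounted at the origin on a cart in front of the work surface, level with it; the furniture and walls round the work are solid. World frame = base frame: x ahead of the robot, y to its left, z up, the work surface at z = 0. Lengths are in m, angles in rad, forces in N, time in s.
With the tool pointing down it reaches from about 0.375 to 0.9 m from the base axis. Payload 3.1 kg.
Tool frame: the origin (TCP) lies at the very end of the fingers, on their centre line; the grasp point (between the pads) lies 19 mm behind it (robot.pinch_z is the distance from the TCP to the grasp point, in m); z points along the fingers, x is the direction in which the jaws open and shut, and the axes are right-handed (so a half turn about z gives the same grasp; the last joint's range is limited). The gripper opens to 85 mm and grips with 20 to 120 N. Pads are 22 mm wide; open, the fingers measure 114 mm over their backs; the gripper's body (76 mm by 85 mm) begins 54 mm behind the grasp point. The pads swing forward as they close: fully open they stand 13 mm farther back than shut.
Start: joints at [1.008, 0.527, 1.433, -0, 1.181, -0.178], TCP at [0.235, 0.579, 0.231] pointing down, gripper open.
Joint ranges: [-3.08, 3.08], [-0.75, 2.2], [0.22, 2.44], [-1.43, 4.57], [0, 2.65], [-2.85, 2.85]. Speed limits (rad/s): [2.79, 2.79, 3.14, 3.14, 3.14, 3.14].

INTERFACE

Orientations are given as a 3x3 rotation matrix whose columns are the frame's x, y, z axes.
In Python, from workcell import robot gives the robot as it stands.
- The arm moves only by the tool drive_tool, never from a script. Its argument "steps" is a list of rows, each a list of 7 numbers: the turn, a rotation vector about the tool's x, y, z in rad, then the shift along the tool's x, y, z in m, then the gripper command: -1 is fully open, 1 is shut, values between are in proportion. In form: [[wx, wy, wz, x, y, z, hand], ...]. A call has 1 to 12 rows; each row is the pose to reach, as a shift and turn from the pose commanded when the call began, along the tool's axes at that moment; what a row does not reach only later rows make up. A row lasts 1/10 s, in which the tool goes at most 50 mm and 8.59 degrees, less where a joint would pass 70% of its speed; a pose out of reach is approached as far as the arm can. A call with a gripper value outside its range is refused whole. The fingers move at their own pace and stop on an object; "force" is the grip in N (left out, the last holds). Time passes only in rows, so rows that repeat a pose let the fingers close. It gives the time, the measured TCP pose, the force and the opening at its end, in the units of the state.
- robot.observe(): the state, without advancing time (a new reading comes with each control period).
- robot.snapshot(name): name is "scene" or "top" or "wrist"; returns the picture (480x640x3 uint8, blue, green, red); there is no depth.
- robot.camera_params(name): a dict with "camera_matrix" (3x3 intrinsics, pixels), "k1" (the pictures are not rectified: a ray, as slopes to the right and down, at radius r is drawn at 1 + k1 r^2 times it, then the intrinsics apply), "position" and "attitude" of the camera in the world; the wrist camera has in their place "hand_eye" (4x4, takes a point from camera to tool coordinates, whose origin is the TCP and whose axes are the tool frame's). Camera axes: x right, y down, z forward; pixel columns grow to the right and rows downward; lengths in m; the calibration is good to about 2 mm. A picture is of the moment at which its call begins: read the wrist's pose just before it. camera_params takes no time and is no camera call.
- robot.finish_job(): hands the job in, once; it reports no verdict.
The state is a dict: "time_s": time; "joints": joint angles; "dq": joint speeds; "effort": joint torques, N m; "eef_pos": TCP position; "orientation": TCP orientation; "wrist_force": force on the tool from outside, world axes, zero at the start; "wrist_torque": the same for the moment, N m; "gripper_width": opening from 0.0 (shut) to 1.0 (fully open).
Only numpy, scipy, OpenCV 4.12 (cv2) and the standard library are available. Lean on these libraries where they do the work, as an engineer would, in place of code of your own. Each camera call takes 0.05 s, during which the arm holds its last target. There are 200 camera calls.

## Working session

There is one attempt and no reset: what is moved stays moved. The work goes in short steps, Python scripts to look and compute and a tool call to move; the robot and the scene stay as the last step left them, time stands still between calls to the robot, and variables do not carry over. Pictures are saved under pics/ and viewed, about 8 in all and at most 12, crops included, and the job is handed in when it is done.

Besides the shell and the picture viewer there is one more tool, called as name([rows], argument=value, ...), one row to a line, values as JSON. drive_tool: Moves the arm, as the interface text tells. Its arguments: {"type":"object","properties":{"steps":{"type":"array"},"force":{"type":"number"}},"required":["steps"]}

```bash
ls; mkdir -p pics; python3 - <<'E'
from workcell import robot
import cv2,numpy as np
np.set_printoptions(precision=4,suppress=True)
s=robot.observe();print(s)
for n in("scene","top","wrist"):
    print(n,robot.camera_params(n)); im=robot.snapshot(n);cv2.imwrite(f"pics/{n}0.png",im)
E
```

```text
pics
{'time_s': 0.0, 'joints': array([ 1.0075,  0.5285,  1.4339, -0.    ,  1.1814, -0.1785]), 'dq': array([-0.0001, -0.0008, -0.0009,  0.0009,  0.0003, -0.0007]), 'effort': array([ -0.0011, -44.2359, -17.8021,  -0.0003,   0.0087,   0.    ]), 'eef_pos': array([0.2342, 0.5787, 0.2303]), 'orientation': array([[ 0.3753,  0.9269, -0.0011],
       [ 0.9269, -0.3753, -0.0018],
       [-0.0021, -0.0004, -1.    ]]), 'wrist_force': array([ 0.8924,  0.8557, -1.0647]), 'wrist_torque': array([ 0.0043,  0.0329, -0.012 ]), 'gripper_width': 0.9970731208016402}
scene {'camera_matrix': array([[457.8697,   0.    , 321.7021],
       [  0.    , 457.8697, 237.4099],
       [  0.    ,   0.    ,   1.    ]]), 'k1': 0.03238155754643273, 'position': array([ 1.022 , -0.4917,  0.5847]), 'attitude': array([[ 0.8696,  0.2305, -0.4366],
       [ 0.4935, -0.4316,  0.7551],
       [-0.0143, -0.8721, -0.4891]])}
top {'camera_matrix': array([[474.1826,   0.    , 310.5439],
       [  0.    , 474.1826, 245.3587],
       [  0.    ,   0.    ,   1.    ]]), 'k1': -0.09853260967392395, 'position': array([0.3346, 0.2821, 1.154 ]), 'attitude': array([[-0.0092, -0.9735,  0.2284],
       [-1.    ,  0.0089, -0.0025],
       [ 0.0004, -0.2284, -0.9736]])}
wrist {'camera_matrix': array([[335.6821,   0.    , 323.8682],
       [  0.    , 335.6821, 243.4162],
       [  0.    ,   0.    ,   1.    ]]), 'k1': -0.0614413202787337, 'hand_eye': array([[ 1.    , -0.0005,  0.0002, -0.0013],
       [ 0.0004,  0.959 ,  0.2835, -0.0719],
       [-0.0003, -0.2835,  0.959 , -0.1411],
       [ 0.    ,  0.    ,  0.    ,  1.    ]])}
```

View pics/top0.png

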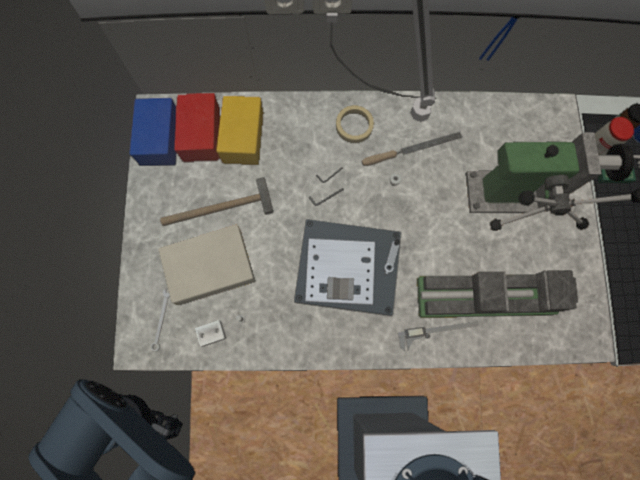

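View pics/scene0.png

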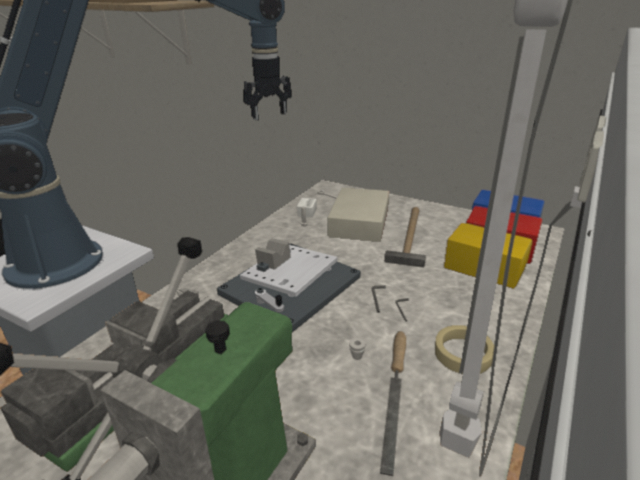

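```bash
cat > h.py <<'E'
from workcell import robot
import cv2,numpy as np
np.set_printoptions(precision=4,suppress=True)
def cam(n,s=None):
    p=robot.camera_params(n)
    if n!="wrist": return p,p["position"],p["attitude"]
    s=s or robot.observe(); T=np.eye(4);T[:3,:3]=s["orientation"];T[:3,3]=s["eef_pos"]
    T=T@p["hand_eye"]; return p,T[:3,3],T[:3,:3]
def dist(p): return np.array([p["k1"],0,0,0])
def ray(c,uv):
    p,o,R=c
    xy=cv2.undistortPoints(np.array([[uv]],float),p["camera_matrix"],dist(p))[0,0]
    return o,R@np.r_[xy,1]
def onz(c,uv,z):
    o,d=ray(c,uv); return o+d*(z-o[2])/d[2]
def proj(c,P):
    p,o,R=c
    q=cv2.projectPoints((np.atleast_2d(P)-o)@R,np.zeros(3),np.zeros(3),p["camera_matrix"],dist(p))[0]
    return q[:,0]
E
python3 - <<'E'
from h import *
c=cam("top")
for uv,z in [((307,220),.02),((401,232),.02),((391,314),.02),((296,303),.02),((307,238),.043),((376,241),.043),((373,305),.032),((305,302),.032),((316,257),.043),((366,260),.043),((390,269),.05),((396,240),.05),((395,181),.03),((210,332),.03),((240,318),.05)]: print(uv,onz(c,uv,z))
im=cv2.imread("pics/top0.png")[205:325,285:415]
cv2.imwrite("pics/c1.png",cv2.resize(im,None,fx=5,fy=5,interpolation=cv2.INTER_CUBIC))
E
```

```text
(307, 220) [0.6655 0.2874 0.02  ]
(401, 232) [0.6327 0.0543 0.02  ]
(391, 314) [0.4306 0.0886 0.02  ]
(296, 303) [0.4594 0.3153 0.02  ]
(307, 238) [0.6136 0.2876 0.043 ]
(376, 241) [0.6046 0.1209 0.043 ]
(373, 305) [0.4514 0.1326 0.032 ]
(305, 302) [0.4602 0.2936 0.032 ]
(316, 257) [0.5665 0.2664 0.043 ]
(366, 260) [0.5581 0.1469 0.043 ]
(390, 269) [0.5343 0.0914 0.05  ]
(396, 240) [0.605  0.0735 0.05  ]
(395, 181) [0.7635 0.0641 0.03  ]
(210, 332) [0.3911 0.5176 0.03  ]
(240, 318) [0.4221 0.4444 0.05  ]
```

View pics/c1.png

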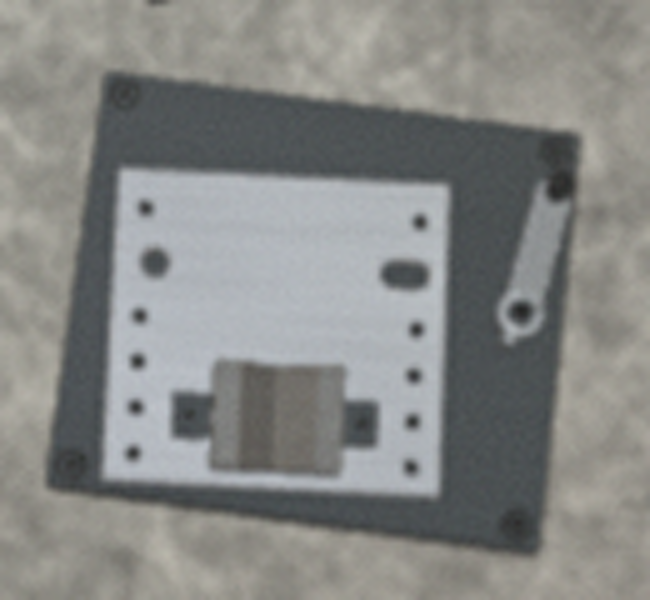

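drive_tool([
  [0,0,-0.246,-0.223,0.485,0,-1],
  [0,0,-0.246,-0.223,0.485,0,-1],
  [0,0,-0.246,-0.223,0.485,0,-1],
  [0,0,-0.246,-0.223,0.485,0,-1],
  [0,0,-0.246,-0.223,0.485,0,-1],
  [0,0,-0.246,-0.223,0.485,0,-1],
  [0,0,-0.246,-0.223,0.485,0,-1],
  [0,0,-0.246,-0.223,0.485,0,-1],
  [0,0,-0.246,-0.223,0.485,0,-1],
  [0,0,-0.246,-0.223,0.485,0,-1],
  [0,0,-0.246,-0.223,0.485,0,-1],
  [0,0,-0.246,-0.223,0.485,0,-1],
])

```text
time_s: 1.35
eef_pos: [0.6042, 0.1862, 0.2309]
orientation: [[0.144, 0.99, 0.003], [0.99, -0.144, -0.001], [-0.001, 0.003, -1.0]]
wrist_force: [-0.5, -0.6, -0.2]
gripper_width: 1.0
```

```bash
python3 - <<'E'
from h import *
s=robot.observe();print(s["eef_pos"],s["orientation"],s["wrist_force"])
cv2.imwrite("pics/w1.png",robot.snapshot("wrist"))
E
```

```text
[0.6042 0.1862 0.2309] [[ 0.144   0.9896  0.0026]
 [ 0.9896 -0.144  -0.0012]
 [-0.0008  0.0028 -1.    ]] [-0.5123 -0.5741 -0.1988]
```

View pics/w1.png

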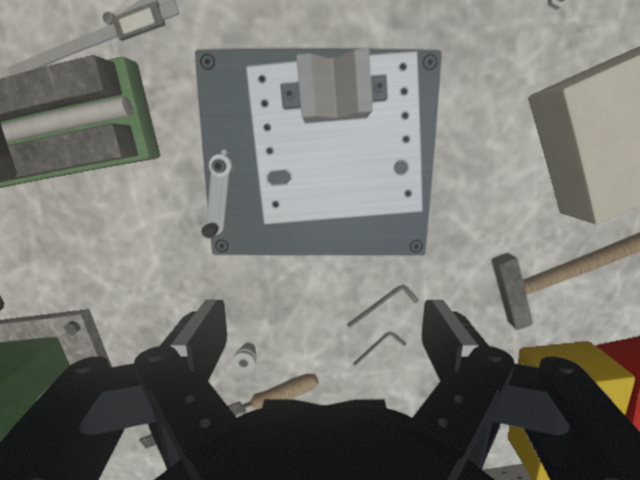

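```bash
cat > m.py <<'E'
from h import *
def quad(mask):
    k=max(cv2.findContours(mask,cv2.RETR_EXTERNAL,cv2.CHAIN_APPROX_NONE)[0],key=cv2.contourArea)
    hu=cv2.convexHull(k)
    return cv2.approxPolyN(hu,4,ensure_convex=True).reshape(-1,2).astype(float)
def fit(P,Q):   # 2D rigid P->Q: yaw, shift, residual
    p,q=P.mean(0),Q.mean(0);H=(P-p).T@(Q-q);a=np.arctan2(H[0,1]-H[1,0],H[0,0]+H[1,1])
    R=np.array([[np.cos(a),-np.sin(a)],[np.sin(a),np.cos(a)]]);return a,q-R@p,Q-(P-p)@R.T-q
def R2(a): return np.array([[np.cos(a),-np.sin(a)],[np.sin(a),np.cos(a)]])
E
python3 - <<'E'
from m import *
c=cam("wrist");im=cv2.imread("pics/w1.png")
roi=np.zeros(im.shape[:2],np.uint8);roi[44:262,180:455]=255
hsv=cv2.cvtColor(im,cv2.COLOR_BGR2HSV)
print([hsv[y,x].tolist() for x,y in((225,100),(320,240),(350,190),(340,150),(150,250),(500,220),(330,270),(180,160))])
base=cv2.morphologyEx(cv2.inRange(hsv,(90,30,0),(125,255,125))&roi,cv2.MORPH_OPEN,np.ones((5,5)))
plate=cv2.morphologyEx(cv2.inRange(hsv,(90,0,150),(130,40,255))&roi,cv2.MORPH_OPEN,np.ones((5,5)))
plate[:, :243]=0
qb=quad(base);qp=quad(plate);print("qb",qb,"\nqp",qp)
B=np.array([onz(c,u,.02)[:2] for u in qb]);print(B)
print("sides",np.linalg.norm(B-np.roll(B,-1,0),axis=1))
P=np.array([onz(c,u,.04)[:2] for u in qp]);print(P,np.linalg.norm(P-np.roll(P,-1,0),axis=1))
E
```

```text
[[100, 23, 99], [97, 22, 103], [103, 9, 189], [107, 9, 194], [20, 13, 182], [27, 14, 162], [26, 12, 169], [23, 12, 165]]Traceback (most recent call last):
  File "<stdin>", line 9, in <module>
  File "m.py", line 3, in quad
    k=max(cv2.findContours(mask,cv2.RETR_EXTERNAL,cv2.CHAIN_APPROX_NONE)[0],key=cv2.contourArea)
ValueError: max() iterable argument is empty
```

```bash
cat >> m.py <<'E'
def masks(im,x0,y0,x1,y1):
    roi=np.zeros(im.shape[:2],np.uint8);roi[y0:y1,x0:x1]=255
    hsv=cv2.cvtColor(im,cv2.COLOR_BGR2HSV);k=np.ones((5,5))
    b=cv2.morphologyEx(cv2.inRange(hsv,(80,13,40),(130,255,130))&roi,cv2.MORPH_OPEN,k)
    p=cv2.morphologyEx(cv2.inRange(hsv,(90,4,145),(130,40,255))&roi,cv2.MORPH_OPEN,k)
    return b,p
def holes(im,p):   # dark blobs inside plate region, large enough for hole/slot
    q=quad(p);m=np.zeros_like(p);cv2.fillConvexPoly(m,q.astype(np.int32),255)
    d=cv2.inRange(cv2.cvtColor(im,cv2.COLOR_BGR2GRAY),0,140)&cv2.erode(m,np.ones((7,7)))
    out=[]
    for k in cv2.findContours(d,cv2.RETR_EXTERNAL,cv2.CHAIN_APPROX_NONE)[0]:
        if cv2.contourArea(k)>60: r=cv2.boundingRect(k);M=cv2.moments(k);out.append((M["m10"]/M["m00"],M["m01"]/M["m00"],M["m00"],r))
    return out
E
python3 - <<'E'
from m import *
c=cam("wrist");im=cv2.imread("pics/w1.png")
b,p=masks(im,185,44,450,262); p[:, :243]=0
qb=quad(b|p);qp=quad(p);print("qb",qb,"\nqp",qp)
B=np.array([onz(c,u,.02)[:2] for u in qb]);print(B)
print("sides",np.linalg.norm(B-np.roll(B,-1,0),axis=1))
P=np.array([onz(c,u,.04)[:2] for u in qp]);print(P,np.linalg.norm(P-np.roll(P,-1,0),axis=1))
for h in holes(im,p):print(np.round(h[:3],1),h[3],onz(c,h[:2],.0404))
for uv,z in [((219,166),.045),((210,230),.066)]:print(onz(c,uv,z))
E
```

```text
qb [[441.  52.]
 [424. 253.]
 [212. 253.]
 [195.  48.]] 
qp [[424. 211.]
 [263. 224.]
 [246.  66.]
 [417.  50.]]
[[0.4596 0.3211]
 [0.6598 0.2908]
 [0.6262 0.0582]
 [0.4221 0.0883]]
sides [0.2025 0.2351 0.2064 0.2359]
[[0.6079 0.2882]
 [0.598  0.1252]
 [0.4508 0.1374]
 [0.4593 0.2925]] [0.1633 0.1477 0.1553 0.1486]
[278.6 177.1 266. ] (267, 170, 24, 15) [0.5539 0.1494 0.0404]
[400.5 166.9 141. ] (394, 160, 14, 15) [0.561  0.2681 0.0404]
[378.   87.9 396.5] (369, 75, 18, 28) [0.4868 0.2539 0.0404]
[ 324.9   91.6 3894. ] (280, 59, 92, 64) [0.4832 0.2051 0.0404]
[0.5347 0.0952 0.045 ]
[0.5911 0.0799 0.066 ]
```

drive_tool([
  [0,0,0.003,0.015,-0.177,0,-1],
  [0,0,0.003,0.015,-0.177,0,-1],
  [0,0,0.003,0.015,-0.177,0,-1],
  [0,0,0.003,0.015,-0.177,0,-1],
  [0,0,0.003,0.015,-0.177,0.05,-1],
  [0,0,0.003,0.015,-0.177,0.1,-1],
  [0,0,0.003,0.015,-0.177,0.15,-1],
  [0,0,0.003,0.015,-0.177,0.18,-1],
  [0,0,0.003,0.015,-0.177,0.18,-1],
  [0,0,0.003,0.015,-0.177,0.18,-1],
])

```text
time_s: 2.4
eef_pos: [0.4263, 0.2305, 0.0515]
orientation: [[0.14, 0.99, -0.001], [0.99, -0.14, -0.0], [-0.0, -0.001, -1.0]]
wrist_force: [-0.8, 0.3, 0.1]
gripper_width: 0.997
```

```bash
python3 - <<'E'
from h import *
s=robot.observe();print(s["eef_pos"],s["orientation"],s["wrist_force"])
a=-.148;R=np.array([[np.cos(a),-np.sin(a)],[np.sin(a),np.cos(a)]]);print("tcp in base",R.T@(s["eef_pos"][:2]-[.5547,.2079]))
im=robot.snapshot("wrist");cv2.imwrite("pics/w2.png",im)
t=robot.snapshot("scene");cv2.imwrite("pics/s2.png",cv2.resize(t[190:340,200:400],None,fx=4,fy=4,interpolation=cv2.INTER_CUBIC))
E
```

```text
[0.4263 0.2305 0.0515] [[ 0.1401  0.9901 -0.0014]
 [ 0.9901 -0.1401 -0.0002]
 [-0.0004 -0.0013 -1.    ]] [-0.7888  0.2925  0.1464]
tcp in base [-0.1304  0.0034]
```

View pics/s2.png

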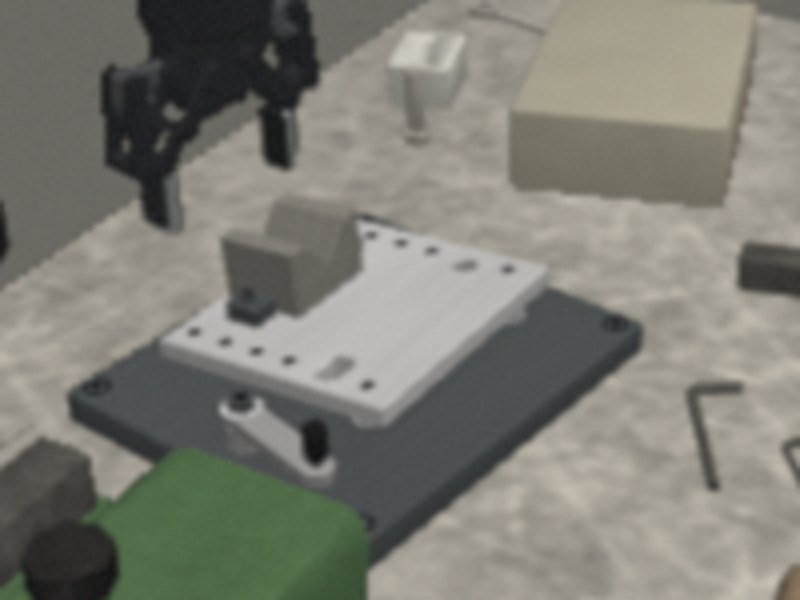

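drive_tool([
  [0,0,0.007,-0.003,0,0.02,-1],
  [0,0,0.007,-0.003,0,0.039,-1],
  [0,0,0.007,-0.003,0,0.039,-1],
  [0,0,0.007,-0.003,0,0.039,-1],
])

```text
time_s: 2.9
eef_pos: [0.4276, 0.2273, 0.0138]
orientation: [[0.148, 0.989, 0.002], [0.989, -0.148, 0.001], [0.001, 0.002, -1.0]]
wrist_force: [-0.0, 0.0, 0.0]
gripper_width: 1.0
```

drive_tool([
  [0,0,0,0,0.004,0,-1],
  [0,0,0,0,0.008,0,-1],
  [0,0,0,0,0.011,0,-1],
  [0,0,0,0,0.014,0,-1],
  [0,0,0,0,0.017,0,-1],
  [0,0,0,0,0.02,0,-1],
])

```text
time_s: 3.5
eef_pos: [0.4436, 0.2237, 0.0121]
orientation: [[0.147, 0.989, -0.006], [0.989, -0.147, -0.001], [-0.002, -0.006, -1.0]]
wrist_force: [-5.9, 2.4, 2.7]
gripper_width: 0.998
```

drive_tool([
  [0,0,0,0,0.003,0,-1],
  [0,0,0,0,0.006,0,-1],
  [0,0,0,0,0.009,0,-1],
  [0,0,0,0,0.012,0,-1],
  [0,0,0,0,0.014,0,-1],
  [0,0,0,0,0.014,0,-1],
])

```text
time_s: 4.1
eef_pos: [0.4571, 0.2218, 0.0121]
orientation: [[0.147, 0.989, -0.007], [0.989, -0.147, -0.001], [-0.002, -0.006, -1.0]]
wrist_force: [-4.7, 3.1, 3.5]
gripper_width: 1.001
```

```bash
python3 - <<'E'
from h import *
s=robot.observe();print(s["eef_pos"],s["wrist_force"])
cv2.imwrite("pics/w3.png",robot.snapshot("wrist"))
cv2.imwrite("pics/t3.png",robot.snapshot("top"))
E
```

```text
[0.4571 0.2218 0.0121] [-4.6748  3.1086  3.4529]
```

View pics/w3.png

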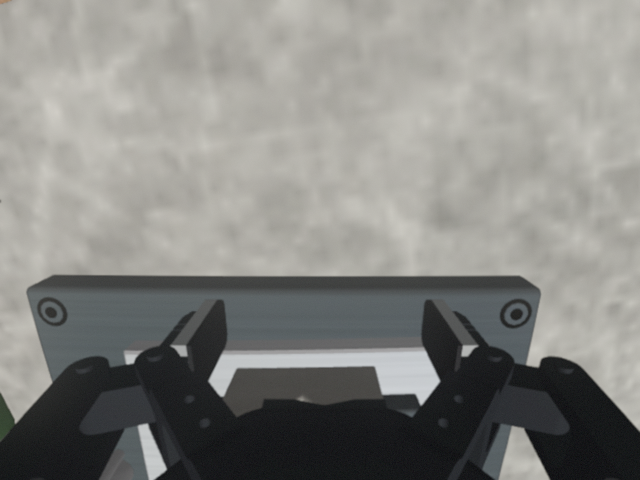

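```bash
python3 - <<'E'
from m import *
R=R2(-.148);O=np.array([.5547,.2079])
c=cam("wrist")
for uv,z in [((124,352),.032),((27,291),.02),((541,291),.02)]:print("w",uv,1e3*R.T@(onz(c,uv,z)[:2]-O))
t=cv2.imread("pics/t3.png")
cv2.imwrite("pics/t3c.png",cv2.resize(t[205:325,285:415],None,fx=5,fy=5,interpolation=cv2.INTER_CUBIC))
E
```

```text
w (124, 352) [-86.0244 -87.9464]
w (27, 291) [-108.4693 -138.1777]
w (541, 291) [-109.2693   94.6386]
```

View pics/t3c.png

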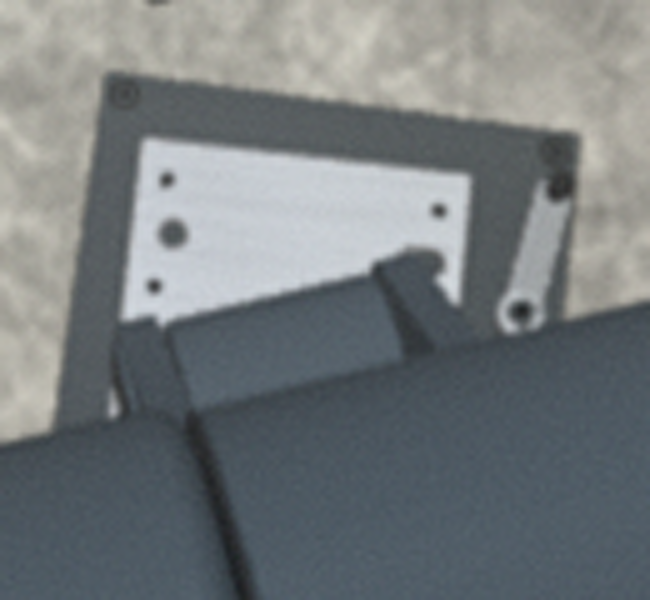

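drive_tool([
  [0,0,0,0,-0.012,0,-1],
  [0,0,0,0,-0.015,-0.04,-1],
  [0,0,0,0,-0.015,-0.09,-1],
  [0,0,0,0,-0.015,-0.14,1],
  [0,0,0,-0.005,0.03,-0.18,1],
  [0,0,0,-0.01,0.08,-0.21,1],
  [0,0,0,-0.014,0.12,-0.219,1],
  [0,0,0,-0.014,0.15,-0.219,1],
  [0,0,0,-0.014,0.15,-0.219,1],
  [0,0,0,-0.014,0.15,-0.219,1],
  [0,0,0,-0.014,0.15,-0.219,1],
])

```text
time_s: 5.3
eef_pos: [0.6046, 0.186, 0.2302]
orientation: [[0.148, 0.989, -0.003], [0.989, -0.148, -0.0], [-0.001, -0.003, -1.0]]
wrist_force: [-0.3, 0.3, -0.2]
gripper_width: -0.001
```

```bash
cat > look.py <<'E'
from m import *
import sys
s=robot.observe();c=cam("wrist",s);im=robot.snapshot("wrist");cv2.imwrite(f"pics/{sys.argv[1]}.png",im)
print(s["time_s"],s["eef_pos"],s["orientation"][:2,0],s["wrist_force"])
b,p=masks(im,185,30,450,275); p[:,:240]=0
R=R2(-.148);O=np.array([.5547,.2079]);f=lambda uv,z:1e3*R.T@(onz(c,uv,z)[:2]-O)
for u in quad(b|p):print("base corner",u,f(u,.02))
for u in quad(p):print("plate corner",u,f(u,float(sys.argv[2])))
for h in holes(im,p):print(np.round(h[:3],1),h[3],f(h[:2],float(sys.argv[2])))
E
python3 look.py w4 .041
```

```text
5.3 [0.6046 0.186  0.2302] [0.148 0.989] [-0.3143  0.3126 -0.1755]
base corner [424. 255.] [97.0822 95.2318]
base corner [212. 255.] [  96.898  -139.9186]
base corner [194.  52.] [-108.1189 -140.3174]
base corner [440.  50.] [-109.2892   95.7002]
plate corner [413. 228.] [61.2259 74.9217]
plate corner [253. 232.] [ 65.295 -87.884]
plate corner [245.  74.] [-83.1608 -87.2963]
plate corner [415.  71.] [-85.7256  67.2912]
[270.9 186.3 245.5] (260, 180, 23, 14) [ 19.0768 -67.6134]
[392.6 183.6 130. ] (386, 177, 14, 14) [16.5232 51.6867]
[287.4 106.3 433. ] (278, 93, 20, 27) [-54.8091 -49.3284]
[374.7 104.7 373.5] (367, 92, 17, 26) [-56.2155  31.4838]
[ 331.9  105.3 2511. ] (298, 75, 68, 60) [-55.5238  -8.1151]
```

View pics/w4.png

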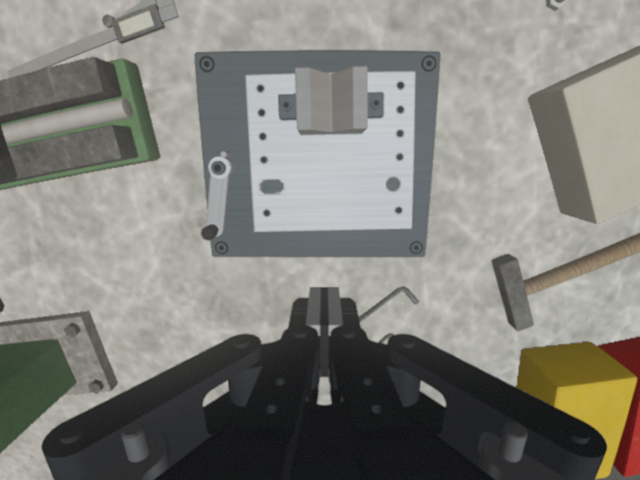

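```bash
python3 - <<'E'
from m import *
R=R2(-.148);O=np.array([.5547,.2079])
s=robot.observe();c=cam("wrist",s);f=lambda uv,z:1e3*R.T@(onz(c,uv,z)[:2]-O)
im=cv2.imread("pics/w4.png");g=cv2.cvtColor(im,cv2.COLOR_BGR2GRAY)
P=[]
for x,y,z in((206,63,.02),(429,62,.02),(417,247,.02),(221,247,.02),(219,167,.044)):
    w=g[y-10:y+11,x-10:x+11]; k=cv2.HoughCircles(cv2.resize(w,None,fx=6,fy=6,interpolation=cv2.INTER_CUBIC),cv2.HOUGH_GRADIENT,1,200,param1=60,param2=12,minRadius=20,maxRadius=54)
    q=(k[0,0,:2]+.5)/6-.5+[x-10,y-10] if k is not None else (x,y)
    P.append(f(q,z));print(q,k[0,0,2]/6 if k is not None else None,P[-1])
print("screw mid",np.mean(P[:4],0))
t=cv2.imread("pics/w4.png")[35:265,180:450];cv2.imwrite("pics/w4c.png",cv2.resize(t,None,fx=2.8,fy=2.6,interpolation=cv2.INTER_CUBIC))
E
```

```text
(206, 63) None [ -97.9191 -129.247 ]
(429, 62) None [-98.3931  85.8589]
(417, 247) None [87.8181 86.9183]
(221, 247) None [  87.7192 -128.854 ]
[218.     167.6667] 7.116667 [   0.6097 -117.3938]
screw mid [ -5.1937 -21.331 ]
```

drive_tool([
  [0,0,1.571,-0.1,-0.088,0,1],
  [0,0,1.571,-0.1,-0.088,0,1],
  [0,0,1.571,-0.1,-0.088,0,1],
  [0,0,1.571,-0.1,-0.088,0,1],
  [0,0,1.571,-0.1,-0.088,0,1],
  [0,0,1.571,-0.1,-0.088,0,1],
  [0,0,1.571,-0.1,-0.088,0.02,1],
  [0,0,1.571,-0.1,-0.088,0.04,1],
  [0,0,1.571,-0.1,-0.088,0.06,1],
  [0,0,1.571,-0.1,-0.088,0.08,1],
  [0,0,1.571,-0.1,-0.088,0.11,1],
  [0,0,1.571,-0.1,-0.088,0.11,1],
])

```text
time_s: 6.55
eef_pos: [0.5007, 0.1005, 0.1185]
orientation: [[0.989, -0.147, -0.009], [-0.147, -0.989, 0.0], [-0.009, 0.001, -1.0]]
wrist_force: [-0.1, -0.2, 0.7]
gripper_width: 0.001
```

```bash
cat > where.py <<'E'
from m import *
O=np.array([.5593,.2052]);R=R2(-.148);s=robot.observe();Q=s["orientation"]
print("t",s["time_s"],"tcp base mm",1e3*R.T@(s["eef_pos"][:2]-O),"z",s["eef_pos"][2]*1e3)
print("tool x,y in base",R.T@Q[:2,0],R.T@Q[:2,1],"F base",R.T@s["wrist_force"][:2],s["wrist_force"][2],"j",s["joints"])
E
python3 where.py
```

```text
t 6.55 tcp base mm [ -42.4814 -112.1626] z 118.53202549851748
tool x,y in base [1.     0.0001] [ 0.0001 -1.    ] F base [-0.0991 -0.2103] 0.6816373918000742 j [-0.0209  0.5522  1.814  -0.      0.7841  0.127 ]
```

drive_tool([
  [0,0,0,0,0,0.045,1],
  [0,0,0,0,0,0.08,1],
  [0,0,0,0,0,0.09,1],
  [0,0,0,0,0,0.09,1],
  [0,0,0,0,0,0.09,1],
])

```text
time_s: 7.05
eef_pos: [0.5057, 0.1001, 0.0328]
orientation: [[0.989, -0.148, 0.002], [-0.148, -0.989, -0.0], [0.002, -0.0, -1.0]]
wrist_force: [0.6, -0.4, -0.3]
gripper_width: -0.004
```

drive_tool([
  [0,0,0,0,-0.004,0,1],
  [0,0,0,0,-0.008,0,1],
  [0,0,0,0,-0.011,0,1],
  [0,0,0,0,-0.013,0,1],
  [0,0,0,0,-0.015,0,1],
  [0,0,0,0,-0.015,0,1],
])

```text
time_s: 7.65
eef_pos: [0.5071, 0.115, 0.0314]
orientation: [[0.989, -0.148, 0.0], [-0.148, -0.989, -0.0], [0.0, 0.0, -1.0]]
wrist_force: [-0.8, 0.1, 0.6]
gripper_width: 0.003
```

```bash
python3 where.py
```

```text
t 7.65 tcp base mm [-38.3385 -96.9401] z 31.38877757648434
tool x,y in base [ 1.     -0.0005] [-0.0005 -1.    ] F base [-0.8056 -0.0188] 0.5823322588522215 j [ 0.0079  0.7168  1.8386 -0.0002  0.586   0.1565]
```

drive_tool([
  [0,0,0,0,-0.001,0.003,1],
  [0,0,0,0,-0.002,0.003,1],
  [0,0,0,0,-0.003,0.003,1],
  [0,0,0,0,-0.004,0.003,1],
  [0,0,0,0,-0.004,0.003,1],
])

```text
time_s: 8.15
eef_pos: [0.507, 0.1178, 0.0281]
orientation: [[0.989, -0.148, -0.002], [-0.148, -0.989, -0.001], [-0.002, 0.001, -1.0]]
wrist_force: [-0.1, -4.6, 1.6]
gripper_width: 0.0
```

drive_tool([
  [0,0,0,0,-0.001,0,1],
  [0,0,0,0,-0.002,0,1],
  [0,0,0,0,-0.003,0,1],
  [0,0,0,0,-0.003,0,1],
])

```text
time_s: 8.55
eef_pos: [0.5072, 0.1207, 0.0281]
orientation: [[0.989, -0.148, -0.002], [-0.148, -0.989, -0.001], [-0.002, 0.002, -1.0]]
wrist_force: [-1.1, -5.9, 1.9]
gripper_width: 0.001
```

```bash
python3 where.py
```

```text
t 8.55 tcp base mm [-39.0351 -91.2694] z 28.08008140186544
tool x,y in base [ 1.     -0.0003] [-0.0003 -1.    ] F base [-0.2069 -6.0063] 1.8917655727874325 j [ 0.0198  0.7244  1.8339 -0.0023  0.5855  0.1701]
```

drive_tool([
  [0,0,0,0,-0.001,0,1],
  [0,0,0,0,-0.002,0,1],
  [0,0,0,0,-0.0025,0,1],
  [0,0,0,0,0.012,0,1],
  [0,0,0,0,0.015,-0.05,1],
  [0,0,0,0,0.015,-0.1,1],
])

```text
time_s: 9.15
eef_pos: [0.504, 0.1057, 0.1264]
orientation: [[0.989, -0.15, -0.008], [-0.15, -0.989, 0.0], [-0.008, 0.001, -1.0]]
wrist_force: [2.5, -0.3, 0.2]
gripper_width: -0.001
```

drive_tool([
  [0,0,-1.571,0.03,-0.03,-0.04,-1],
  [0,0,-1.571,0.087,-0.095,-0.1,-1],
  [0,0,-1.571,0.087,-0.095,-0.1,-1],
  [0,0,-1.571,0.087,-0.095,-0.1,-1],
  [0,0,-1.571,0.087,-0.095,-0.1,-1],
  [0,0,-1.571,0.087,-0.095,-0.1,-1],
  [0,0,-1.571,0.087,-0.095,-0.1,-1],
  [0,0,-1.571,0.087,-0.095,-0.1,-1],
  [0,0,-1.571,0.087,-0.095,-0.1,-1],
  [0,0,-1.571,0.087,-0.095,-0.1,-1],
  [0,0,-1.571,0.087,-0.095,-0.1,-1],
  [0,0,-1.571,0.087,-0.095,-0.1,-1],
])

```text
time_s: 10.35
eef_pos: [0.6057, 0.1871, 0.2275]
orientation: [[0.149, 0.989, -0.001], [0.989, -0.149, 0.0], [0.0, -0.001, -1.0]]
wrist_force: [-0.2, -0.1, -0.7]
gripper_width: 1.0
```

```bash
sed -i 's/O=np.array(\[.5547,.2079\])/O=np.array([.5593,.2052])/' look.py; python3 look.py w5 .041; python3 where.py
```

```text
10.35 [0.6057 0.1871 0.2275] [0.1491 0.9888] [-0.2204 -0.1478 -0.6888]
base corner [424. 255.] [92.6715 97.8547]
base corner [209. 255.] [  92.163  -138.8822]
base corner [192.  51.] [-112.1031 -137.4198]
base corner [440.  46.] [-115.6275   98.183 ]
plate corner [418. 229.] [57.9941 82.8199]
plate corner [258. 230.] [ 58.7114 -78.645 ]
plate corner [251.  72.] [-87.9861 -77.5055]
plate corner [423.  69.] [-90.5804  77.3477]
[276.4 184.6 271.5] (265, 178, 24, 15) [ 13.4009 -58.2334]
[399.1 183.4 142. ] (392, 177, 15, 14) [12.3618 60.9281]
[381.8 103.9 397. ] (364, 91, 27, 31) [-60.3095  41.1685]
[ 329.7  102.6 4003. ] (285, 73, 90, 60) [-61.2669  -6.6609]
t 10.4 tcp base mm [ 48.5682 -10.8959] z 227.59889292424165
tool x,y in base [0.0029 1.    ] [ 1.     -0.0029] F base [-0.1898 -0.3304] -0.4222405578465535 j [ 0.1237  0.5442  1.412   0.0004  1.1864 -1.2963]
```

drive_tool([
  [0,0,0,0.011,-0.05,0,-1],
  [0,0,0,0.011,-0.1,0,-1],
  [0,0,0,0.011,-0.15,0,-1],
  [0,0,0,0.011,-0.163,0,-1],
  [0,0,0,0.011,-0.163,0.04,-1],
  [0,0,0,0.011,-0.163,0.09,-1],
  [0,0,0,0.011,-0.163,0.14,-1],
  [0,0,0,0.011,-0.163,0.185,-1],
  [0,0,0,0.011,-0.163,0.205,-1],
  [0,0,0,0.011,-0.163,0.215,-1],
  [0,0,0,0.011,-0.163,0.215,-1],
])

```text
time_s: 11.5
eef_pos: [0.4465, 0.2227, 0.0121]
orientation: [[0.149, 0.989, -0.001], [0.989, -0.149, -0.0], [-0.001, -0.001, -1.0]]
wrist_force: [0.5, -0.2, 0.2]
gripper_width: 1.003
```

```bash
python3 where.py
```

```text
t 11.5 tcp base mm [-114.1212    0.6381] z 12.129592656321739
tool x,y in base [0.0019 1.    ] [ 1.     -0.0019] F base [ 0.4952 -0.1168] 0.20695696155401622 j [ 0.2382  0.7436  1.895   0.0001  0.5046 -1.1827]
```

drive_tool([
  [0,0,0,0,0.005,0,-1],
  [0,0,0,0,0.009,0,-1],
  [0,0,0,0,0.012,0,-1],
  [0,0,0,0,0.015,0,-1],
  [0,0,0,0,0.018,0,-1],
  [0,0,0,0,0.02,0,-1],
  [0,0,0,0,0.022,0,-1],
])

```text
time_s: 12.2
eef_pos: [0.4635, 0.2195, 0.014]
orientation: [[0.148, 0.989, -0.009], [0.989, -0.148, -0.001], [-0.002, -0.009, -1.0]]
wrist_force: [-8.2, 2.5, 4.7]
gripper_width: 1.002
```

drive_tool([
  [0,0,0,0,0.001,0,-1],
  [0,0,0,0,0.002,0,-1],
  [0,0,0,0,0.003,0,-1],
])

```text
time_s: 12.5
eef_pos: [0.4664, 0.219, 0.014]
orientation: [[0.148, 0.989, -0.009], [0.989, -0.148, -0.001], [-0.003, -0.008, -1.0]]
wrist_force: [-6.5, 1.6, 4.7]
gripper_width: 0.999
```

drive_tool([
  [0,0,0,0,0.001,0,-1],
  [0,0,0,0,0.002,0,-1],
  [0,0,0,0,0.002,0,-1],
])

```text
time_s: 12.8
eef_pos: [0.4709, 0.2188, 0.0141]
orientation: [[0.148, 0.989, -0.003], [0.989, -0.148, -0.001], [-0.001, -0.003, -1.0]]
wrist_force: [-0.7, 1.1, -0.1]
gripper_width: 0.999
```

```bash
python3 where.py
```

```text
t 12.8 tcp base mm [-89.4012   0.3934] z 14.059351750669867
tool x,y in base [0.0007 1.    ] [ 1.     -0.0007] F base [-0.8341  0.9678] -0.1146979403913223 j [ 0.2194  0.7502  1.8416  0.0003  0.5531 -1.2031]
```

drive_tool([
  [0,0,0,0,-0.015,0,-1],
  [0,0,0,0,-0.02,-0.04,-1],
  [0,0,0,0,-0.02,-0.09,-1],
  [0,0,0,0,-0.02,-0.14,1],
  [0,0,0,-0.005,0.03,-0.18,1],
  [0,0,0,-0.01,0.08,-0.21,1],
  [0,0,0,-0.011,0.12,-0.216,1],
  [0,0,0,-0.011,0.137,-0.216,1],
  [0,0,0,-0.011,0.137,-0.216,1],
  [0,0,0,-0.011,0.137,-0.216,1],
  [0,0,0,-0.011,0.137,-0.216,1],
])

```text
time_s: 13.9
eef_pos: [0.6053, 0.1879, 0.2289]
orientation: [[0.148, 0.989, -0.002], [0.989, -0.148, -0.0], [-0.0, -0.002, -1.0]]
wrist_force: [-0.6, 0.3, -0.0]
gripper_width: 0.0
```

```bash
python3 look.py w6 .032; python3 where.py; python3 - <<'E'
from h import *
a=cv2.imread("pics/w6.png")[35:265,180:450];t=robot.snapshot("scene")[220:340,210:370]
cv2.imwrite("pics/m6.png",np.hstack([cv2.resize(a,(400,341),interpolation=cv2.INTER_CUBIC),cv2.resize(t,(400,341),interpolation=cv2.INTER_CUBIC)]))
E
```

```text
13.9 [0.6053 0.1879 0.2289] [0.148 0.989] [-0.5768  0.3206 -0.0435]
base corner [423. 255.] [92.369  97.8183]
base corner [210. 255.] [  92.1712 -137.6403]
base corner [192.  52.] [-112.101  -137.6563]
base corner [438.  48.] [-114.963    97.2574]
plate corner [410. 241.] [72.8464 78.9651]
plate corner [258. 241.] [ 72.6999 -80.8108]
plate corner [251.  90.] [-74.8144 -79.9282]
plate corner [421.  89.] [-75.8697  79.8623]
[393.5 199.5 105.5] (388, 194, 13, 12) [29.0655 59.1038]
[273.7 198.7  83. ] (266, 193, 22, 13) [ 28.1836 -62.4554]
[379.4 123.4 339.5] (372, 112, 16, 24) [-44.4479  41.7126]
[293.3 123.3 403. ] (284, 111, 19, 25) [-44.4666 -40.7981]
[ 338.   120.1 2185. ] (316, 92, 44, 59) [-47.3053   2.0097]
t 13.95 tcp base mm [ 47.9406 -10.1899] z 228.92725717132453
tool x,y in base [0.0002 1.    ] [ 1.     -0.0002] F base [-0.2205  0.0735] -0.719352907602727 j [ 0.1252  0.5428  1.4105  0.0001  1.1903 -1.2975]
```

View pics/m6.png

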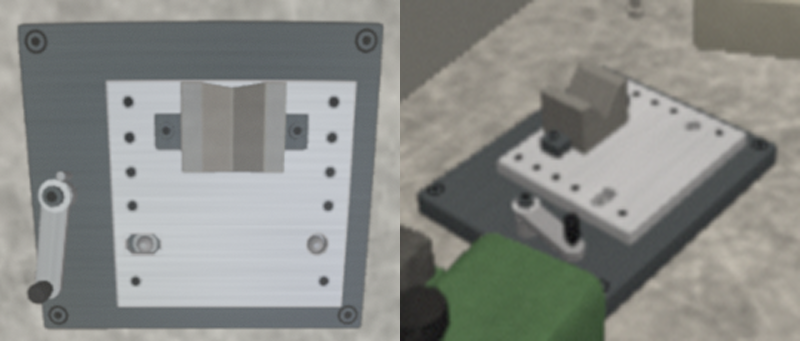

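drive_tool([
  [0,0,0,-0.05,0.009,0,1],
  [0,0,0,-0.1,0.009,0,1],
  [0,0,0,-0.137,0.009,0,1],
  [0,0,0,-0.137,0.009,0.04,1],
  [0,0,0,-0.137,0.009,0.09,1],
  [0,0,0,-0.137,0.009,0.14,1],
  [0,0,0,-0.137,0.009,0.17,1],
  [0,0,0,-0.137,0.009,0.179,1],
  [0,0,0,-0.137,0.009,0.179,1],
])

```text
time_s: 14.9
eef_pos: [0.5944, 0.0514, 0.0492]
orientation: [[0.148, 0.989, -0.003], [0.989, -0.148, 0.0], [-0.0, -0.003, -1.0]]
wrist_force: [-0.0, 0.0, 0.5]
gripper_width: 0.0
```

```bash
python3 where.py;  python3 - <<'E'
from h import *
cv2.imwrite("pics/s7.png",cv2.resize(robot.snapshot("scene")[180:340,190:390],(800,600),interpolation=cv2.INTER_CUBIC))
E
```

```text
t 14.9 tcp base mm [  57.3625 -146.9476] z 49.24389451726323
tool x,y in base [0.0002 1.    ] [ 1.     -0.0002] F base [-0.0037  0.0055] 0.5193739414564043 j [-0.1009  0.7428  1.6327 -0.      0.7691 -1.5235]
```

View pics/s7.png

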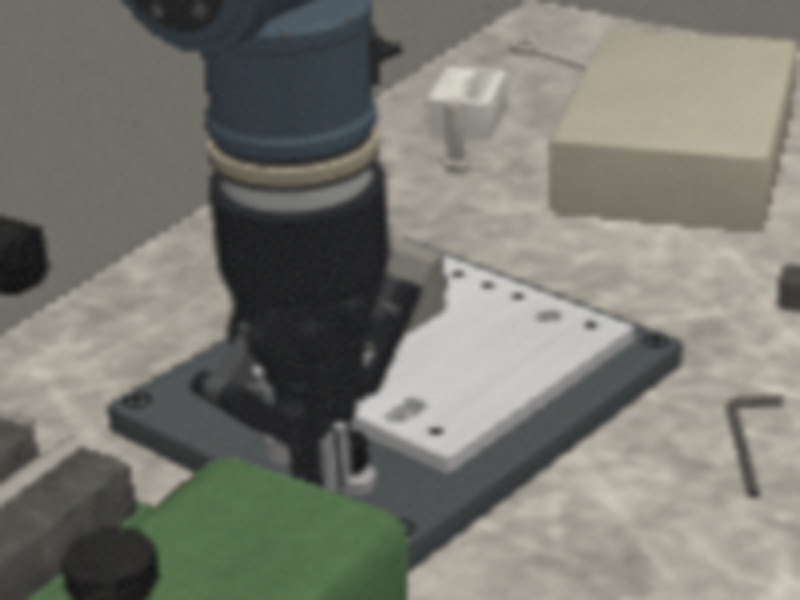

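drive_tool([
  [0,0,0,0.008,0,0,1],
  [0,0,0,0.014,0,0,1],
  [0,0,0,0.02,0.001,0,1],
  [0,0,0,0.027,0.002,0,1],
  [0,0,0,0.033,0.002,0,1],
  [0,0,0,0.04,0.002,0,1],
  [0,0,0,0.046,0.001,0,1],
  [0,0,0,0.052,-0.001,0,1],
  [0,0,0,0.058,-0.004,0,1],
  [0,0,0,0.064,-0.007,0,1],
  [0,0,0,0.069,-0.01,0,1],
])

```text
time_s: 16.05
eef_pos: [0.5955, 0.1211, 0.0501]
orientation: [[0.148, 0.989, -0.001], [0.989, -0.148, -0.0], [-0.0, -0.001, -1.0]]
wrist_force: [-1.6, -2.4, 0.3]
gripper_width: -0.001
```

```bash
python3 where.py
```

```text
t 16.05 tcp base mm [ 48.1543 -77.8268] z 50.136733086426105
tool x,y in base [0.0004 1.    ] [ 1.     -0.0004] F base [-1.1946 -2.5682] 0.31099467445243695 j [ 0.0171  0.7504  1.6048 -0.0004  0.7871 -1.4051]
```

drive_tool([
  [0,0,0,0.005,-0.004,0,1],
  [0,0,0,0.01,-0.009,0,1],
  [0,0,0,0.014,-0.014,0,1],
  [0,0,0,0.018,-0.019,0,1],
  [0,0,0,0.021,-0.025,0,1],
  [0,0,0,0.023,-0.03,0,1],
  [0,0,0,0.024,-0.033,0,1],
  [0,0,0,0.024,-0.035,0,1],
])

```text
time_s: 16.85
eef_pos: [0.5646, 0.1499, 0.0503]
orientation: [[0.148, 0.989, 0.0], [0.989, -0.148, 0.0], [0.0, 0.0, -1.0]]
wrist_force: [1.4, -0.2, -1.3]
gripper_width: 0.002
```

drive_tool([
  [0,0,0,0,-0.001,0,1],
  [0,0,0,0,-0.002,0,1],
])

```text
time_s: 17.05
eef_pos: [0.5643, 0.15, 0.0505]
orientation: [[0.149, 0.989, 0.003], [0.989, -0.149, 0.0], [0.001, 0.003, -1.0]]
wrist_force: [4.6, 0.9, -2.2]
gripper_width: -0.004
```

```bash
python3 where.py
```

```text
t 17.05 tcp base mm [ 13.125  -53.8774] z 50.45391421501861
tool x,y in base [0.0012 1.    ] [ 1.     -0.0012] F base [4.4347 1.5733] -2.163168737963024 j [ 0.0684  0.7286  1.6705  0.0004  0.7391 -1.3534]
```

drive_tool([
  [0,0,0,0,-0.001,0,1],
  [0,0,0,0,-0.002,0,1],
  [0,0,0,0,-0.002,0,1],
])

```text
time_s: 17.35
eef_pos: [0.5642, 0.15, 0.0506]
orientation: [[0.149, 0.989, 0.007], [0.989, -0.149, 0.0], [0.001, 0.007, -1.0]]
wrist_force: [6.7, 0.1, -3.7]
gripper_width: 0.0
```

drive_tool([
  [0,0,0,0,0.02,0,1],
  [0,0,0,0,0.025,-0.04,1],
  [0,0,0,0,0.035,-0.09,1],
  [0,0,0,0.04,0.035,-0.13,1],
  [0,0,0,0.044,0.035,-0.178,1],
  [0,0,0,0.044,0.035,-0.178,1],
  [0,0,0,0.044,0.035,-0.178,1],
  [0,0,0,0.044,0.035,-0.178,1],
])

```text
time_s: 18.15
eef_pos: [0.6001, 0.188, 0.2266]
orientation: [[0.148, 0.989, -0.005], [0.989, -0.148, -0.001], [-0.001, -0.005, -1.0]]
wrist_force: [0.4, -1.2, -0.3]
gripper_width: -0.001
```

```bash
python3 look.py w8 .032; python3 where.py; python3 - <<'E'
from h import *
a=cv2.imread("pics/w8.png")[35:285,180:450];t=robot.snapshot("scene")[190:340,200:400]
cv2.imwrite("pics/m8.png",np.hstack([cv2.resize(a,(400,370),interpolation=cv2.INTER_CUBIC),cv2.resize(t,(400,370),interpolation=cv2.INTER_CUBIC)]))
E
```

```text
18.15 [0.6001 0.188  0.2266] [0.1484 0.9889] [ 0.4476 -1.1994 -0.2959]
base corner [440.  56.] [-113.0921   98.1524]
base corner [424. 260.] [91.6153 97.6485]
base corner [210. 260.] [  91.4156 -138.3212]
base corner [193.  56.] [-113.8532 -137.1846]
plate corner [422.  95.] [-75.9154  79.6919]
plate corner [411. 247.] [73.0055 78.8777]
plate corner [225. 247.] [  72.8085 -116.5499]
plate corner [253.  95.] [-75.8109 -78.7335]
[274.2 205.   92.5] (266, 199, 23, 13) [ 28.4861 -62.6847]
[ 245.7  216.4 1385. ] (229, 182, 31, 63) [ 40.1302 -92.4237]
[279.  173.5 171. ] (272, 166, 15, 16) [ -2.9004 -56.7708]
[326.1 149.8 101. ] (319, 143, 16, 14) [-25.4576 -10.313 ]
[380.5 129.4 335.5] (373, 118, 16, 24) [-44.475   41.6941]
[294.2 129.3 405. ] (285, 117, 19, 25) [-44.5338 -40.7495]
[250.3 147.9 236.5] (244, 117, 12, 47) [-27.5369 -83.8391]
[ 340.9  123.7 1858. ] (318, 98, 43, 59) [-49.6123   3.7519]
t 18.2 tcp base mm [ 42.803  -11.2289] z 225.9861691425258
tool x,y in base [0.0012 1.    ] [ 1.     -0.0012] F base [-0.2106  0.4989] 0.1976574239277482 j [ 0.1259  0.5405  1.4241 -0.0002  1.1826 -1.2956]
```

View pics/m8.png

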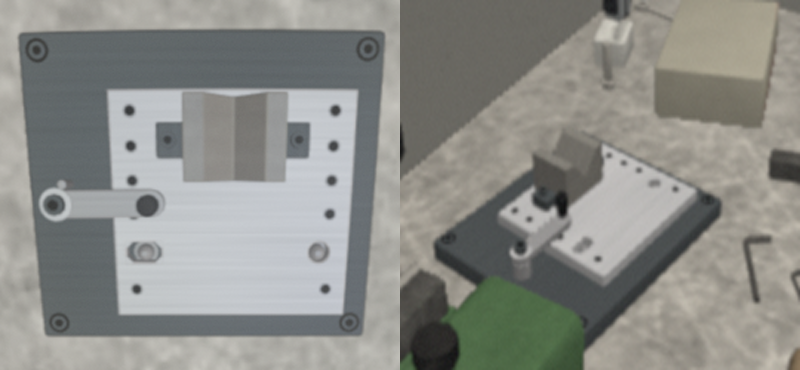

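The picture shows the latch lying straight across the plate's right end: pivot at crop pixel (53,205), knob at (147,205). The plate is seated with both pins showing in the hole and slot. The arm is clear and still.

```bash
python3 -c "
from workcell import robot
print(robot.finish_job())"
```

```text
the job is handed in; nothing more can be done
None
```

The plate is seated over both pins, the latch is home, and I handed the job in at about 18 s of the 67 s allowed. The hand-in reports no verdict.

**What I did:** I pushed the plate's front edge rearward with the two open fingertips. Then I nudged its right edge about 6 mm to the left with the fingers shut. A second push on the front edge made it drop over the pins. Last, I swung the latch round by its knob with the shut fingertips until it stalled on its stop at 4 to 7 N.

**Last checks:**
- **Plate:** The push force fell from about 6.5 N to under 1 N when it dropped. Afterwards its outline measured within about 2 mm of the seated position, yaw near 0, with both pins visible in the hole and slot.
- **Hole position:** It measured about 1 mm from its pin before the latch move. My automatic detection missed the hole in the final picture, so there I judged it by eye.
- **Latch:** It lies straight across the plate's right end, and the finger stalled where the geometry predicted.
- **Bystanders:** The block and bolt were still in place and standing in the last pictures. The collet was outside those crops. The arm never went near it, but I did not check it again at the end.

**One disagreement:** My first estimate of the base's position from the wrist camera was about 5 mm off. I corrected it from the base screws, the latch pivot and a second view before the sideways push.

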